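# Load a long straw in the bench sealer and hold its jaw shut

### The arm

A 6-joint arm with a two-finger parallel gripper is mounted at the origin on a cart in front of the work surface, level with it; the furniture and walls round the work are solid. World frame = base frame: x ahead of the robot, y to its left, z up, the work surface at z = 0. Lengths are in m, angles in rad, forces in N, time in s.
With the tool pointing down it reaches from about 0.35 to 0.775 m from the base axis. Payload 7.3 kg.
Tool frame: the origin (TCP) lies on the centre line of the jaws, within the pads' length; the fingertips stand 11 mm ahead of it and the grasp point (between the pads) lies 8 mm behind it; y points along the fingers, z is the direction in which the jaws open and shut, and the axes are right-handed (so a half turn about y gives the same grasp; the last joint's range is limited). The gripper opens to 92 mm and grips with 3 to 60 N. Pads are 19 mm wide; open, the fingers measure 130 mm over their backs; the gripper's body (75 mm by 190 mm) begins 47 mm behind the grasp point.
Start: joints at [-1.274, 0.342, 1.524, -0, 1.275, -0.146], TCP at [0.225, -0.474, 0.215] pointing down, gripper open.
Joint ranges: [-2.53, 2.53], [-0.77, 2.02], [0.04, 2.7], [-1, 4.14], [0.28, 2.66], [-3.11, 3.11]. Speed limits (rad/s): [2.57, 2.57, 3.14, 3.14, 3.14, 3.14].

### API

Orientations are given as [roll, pitch, yaw] about the fixed x, y, z axes, in that order (R = Rz(yaw) Ry(pitch) Rx(roll)).
In Python, from cell import robot, cams gives the robot as it stands.
- The arm moves only by the tool apply_moves, never from a script. Its argument "plan" is a list of rows, each a list of 7 numbers: the shift along the tool's x, y, z in m, then the turn, a rotation vector about the tool's x, y, z in degrees, then the gripper command: -1 is fully open, 1 is shut, values between are in proportion. A call has exactly 5 rows; each row is the pose to reach, as a shift and turn from the pose commanded when the call began, along the tool's axes at that moment; what a row does not reach only later rows make up. A row lasts 1/8 s, in which the tool goes at most 62.5 mm and 10.7 degrees, less where a joint would pass 70% of its speed; a pose out of reach is approached as far as the arm can. A call with a gripper value outside its range is refused whole. The fingers move at their own pace and stop on an object; "squeeze" is the grip in N (left out, the last holds). Time passes only in rows, so rows that repeat a pose let the fingers close, or fill a call up. It gives the time, the measured TCP pose, the force and the opening at its end, in the units of the state.
- robot.observe(): the state, without advancing time (a new reading comes with each control period).
- cams.read_camera(name): name is "side" or "top" or "wrist"; returns the picture (480x640x3 uint8, blue, green, red); there is no depth.
- cams.calibration(name): a dict with "fx", "fy", "cx", "cy" (pixels), "extrinsics" (4x4, takes a point from world to camera coordinates); the wrist camera has in their place "T_tool_cam" (4x4, takes a point from camera to tool coordinates, whose origin is the TCP and whose axes are the tool frame's). Camera axes: x right, y up, looking along -z (the intrinsics and any distortion apply to the point x, -y, -z); pixel columns grow to the right and rows downward; lengths in m; the calibration is good to about 2 mm. A picture is of the moment at which its call begins: read the wrist's pose just before it. calibration takes no time and is no camera call.
- robot.hand_in(): hands the job in, once; it reports no verdict.
The state is a dict: "time": time; "qpos": joint angles; "qvel": joint speeds; "joint_efforts": joint torques, N m; "tool_pos": TCP position; "tool_rot": TCP orientation; "contact_force": force on the tool from outside, world axes, zero at the start; "torque": the same for the moment, N m; "opening": finger opening in m.
Only numpy, scipy, OpenCV 4.12 (cv2) and the standard library are available. Lean on these libraries where they do the work, as an engineer would, in place of code of your own. Each camera call takes 0.05 s, during which the arm holds its last target. There are 200 camera calls.

### The job

Take the long straw from the straw rest and lay it in the V supports of the sealer's loading carriage, stepped plug end up close against the carriage's end plate (within a few millimetres) and open end towards the jaw, and leave the short straw where it lies. Slide the carriage by its knob fully home to its end stop, so that the open end goes in under the raised jaw. Then push the sprung arm fully down onto its rubber rest, so that the jaw bears on the straw, and finish while still holding it down: it springs up if you let go.

Things in the scene. Friction and masses are not known exactly. Their poses are not given: they have to be found in the camera images.
- long_straw: The long straw: rigid white tube, 8 mm diameter, 130 mm long over all, 11-17 g. Origin at its middle, on its axis; its +y runs to the open end (65 mm off, dark bore), -y to the plug end, whose last 6 mm is a grey stem of 5 mm diameter. Starts level in an outer notch row of the rest, axis 30 mm above the table. Pick it from above near its middle.
- long_straw_plug (a point): Tip of the long straw's plug stem, on its axis; axes as the straw's.
- short_straw: The short straw, same make, 90 mm long: lies in the other outer row of the rest, 60 mm from the long one, and stays there.
- straw_rest: Grey straw rest, 100 (x) x 80 (y) x 32 mm, fixed; rows of V notches along its y at x = -30, 0, +30 mm, in two cross walls at y = -32 and +32 mm (9 mm thick). Between the walls is only a 5 mm base plate: 55 mm of straw free for the fingers. Origin: centre of its underside.
- sealer: Bench straw sealer, fixed; base 130 (x) x 232 (y, -130 to +102) x 24 mm. Its -x side is the front, facing the robot; +y is to the robot's left. The straw line is x = 0, along y, 64 mm above the table; jaw and anvil stand at y = +75 mm. Origin on the table under the straw line.
- carriage_seat (a point): Where the plug tip belongs on the black carriage: on the straw axis (64 mm above the table), on the face of the aluminium end plate. Axes as the sealer's; the straw lies along its +y. V supports at 8-20 and 76-88 mm along +y, rising 2 mm above the axis, centre the straw; between them fingers have room down to 42 mm above the table. Plug tip within 6 mm of the plate is good.
- carriage_knob (a point): Top centre of the carriage's upright knob, 110 mm above the table, a post of 14 mm diameter and 35 mm height on top of the 14 mm thick end plate (its axis 8 mm behind the face). Pinch or push it.
- carriage (a joint): Travel of the carriage along the sealer's +y: 0 drawn back, 0.060 m fully home at its end stop under the jaw; starts between 0 and 0.015. Slides with about 2 N of friction and stays where it is left; the straw rides along.
- press_bar (a point): Centre of the black cross bar at the free end of the press arm: round, 16 mm diameter (19 mm over its middle sleeve, 24 mm long), 64 mm long along the sealer's y. About 145 mm above the table when raised, 80 mm when fully down. Push down on its top, or pinch it.
- press_hinge (a point): Hinge axis of the press arm, along the sealer's y, 80 mm above the table; the cross bar swings round it at 135 mm radius, in front of it (-x).
- press_arm (a joint): Angle of the press arm: 0 raised (a spring holds it 0.5 rad above level), grows as it is pressed, 0.50 = fully down, level, on its rubber rest. The bar pushes back with about 2 N when raised and about 9 N when down on a straw; the jaw first touches the straw at about 0.43.
- jaw: The jaw under the press arm, 26 x 14 mm, sprung in the arm with 7 mm of float, so a fully pressed arm clamps the straw with about 10 N. Origin at the middle of its rubber face; it stands about 92 mm above the table when the arm is raised, 24 mm above the top of the straw.

How it is judged:
By the outcome, as a careful person would: the job done as asked, in the order asked, and still so for the second after the job is handed in, while the arm keeps its last pose, push and grip.
It also fails if it takes over 58 s, if anything falls off the work surface, if the arm or the gripper's body presses on something with over 40 N, if the wrist force passes 120 N, or if a joint passes its speed limit or range.

## Working session

There is one attempt and no reset: what is moved stays moved. The work goes in short steps, Python scripts to look and compute and a tool call to move; the robot and the scene stay as the last step left them, time stands still between calls to the robot, and variables do not carry over. Pictures are saved under pics/ and viewed, about 8 in all and at most 12, crops included, and the job is handed in when it is done.

Besides the shell and the picture viewer there is one more tool, called after "Emit:" in YAML: its name, and indented under it one key for each argument. apply_moves: Moves the arm, as the interface text tells. Its arguments: {"type":"object","properties":{"plan":{"type":"array","items":{"type":"array","items":{"type":"number"}}},"squeeze":{"type":"number"}},"required":["plan"]}

```bash
ls; mkdir -p pics
python3 - <<'E'
from cell import robot,cams
import cv2,numpy as np
print(robot.observe())
for n in("top","side"):
    cv2.imwrite(f"pics/{n}0.png",cams.read_camera(n)); print(n,cams.calibration(n))
print(cams.calibration("wrist"))
E
```

```text
pics
{'time': 0.0, 'qpos': array([-1.27398873e+00,  3.42702444e-01,  1.52499161e+00, -3.33913181e-06,
        1.27542339e+00, -1.46015728e-01]), 'qvel': array([-0.00098127,  0.00040876, -0.00210324,  0.00228388,  0.00111967,
        0.00015794]), 'joint_efforts': array([-4.21807817e-05, -4.31248999e+01, -2.44220692e+01,  7.18009262e-02,
        5.58930205e-02, -1.33178100e-04]), 'tool_pos': array([ 0.22484531, -0.47394789,  0.21386438]), 'tool_rot': array([-1.57230536e+00,  2.18693961e-04, -2.69876852e+00]), 'contact_force': array([ 0.09306915, -0.51668798, -0.38276096]), 'torque': array([-0.06784982,  0.03135119, -0.06047267]), 'opening': 0.09156180963043485}
top {'fx': 615.2154197763149, 'fy': 615.2154197763149, 'cx': 314.9306480088638, 'cy': 238.5644512961169, 'extrinsics': array([[-0.02649734, -0.99958582, -0.01122866, -0.17420286],
       [ 0.99789495, -0.02711428,  0.05891076, -0.52570496],
       [-0.05919081, -0.00964405,  0.9982001 , -0.91806831],
       [ 0.        ,  0.        ,  0.        ,  1.        ]])}
side {'fx': 566.5233740845781, 'fy': 566.5233740845781, 'cx': 322.6451044456602, 'cy': 235.3679829038646, 'extrinsics': array([[-0.99988825, -0.00717019,  0.01311803,  0.52316049],
       [ 0.0148606 , -0.57238031,  0.81985361, -0.19556164],
       [ 0.00163   ,  0.81995693,  0.57242289, -0.75266601],
       [ 0.        ,  0.        ,  0.        ,  1.        ]])}
{'fx': 333.12655169617506, 'fy': 333.12655169617506, 'cx': 316.6575186871732, 'cy': 234.57292683043997, 'T_tool_cam': array([[ 2.57859494e-04, -9.52238581e-01, -3.05354905e-01,
        -8.21503132e-02],
       [ 1.16284360e-05,  3.05354918e-01, -9.52238612e-01,
        -1.70144196e-01],
       [ 9.99999967e-01,  2.41992967e-04,  8.98117102e-05,
         6.25473183e-04],
       [ 0.00000000e+00,  0.00000000e+00,  0.00000000e+00,
         1.00000000e+00]])}
```

View pics/top0.png

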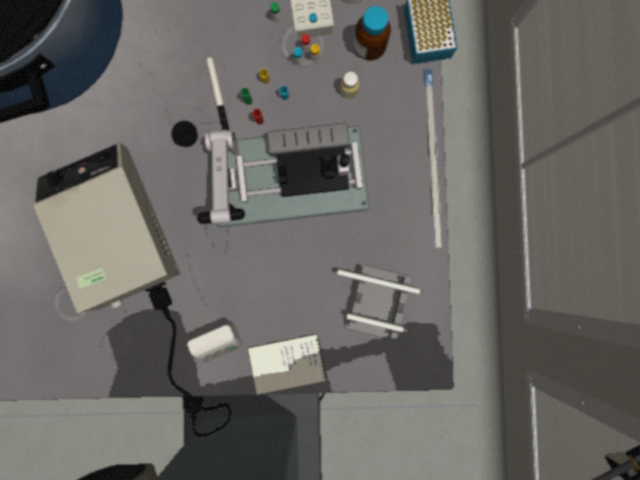

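View pics/side0.png

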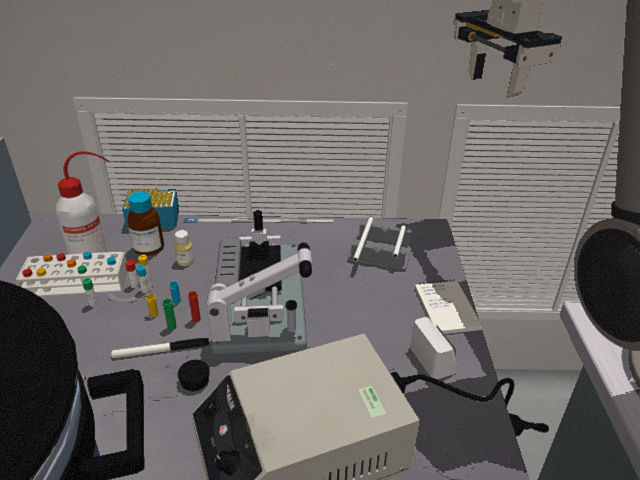

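Run:
```python
import cv2,numpy as np
t=cv2.imread("pics/top0.png")
a=cv2.resize(t[110:235,190:390],(800,500),interpolation=cv2.INTER_CUBIC)
b=cv2.resize(t[255:345,325:430],None,fx=4,fy=4,interpolation=cv2.INTER_CUBIC)
s=cv2.imread("pics/side0.png")
c=cv2.resize(s[200:360,200:420],None,fx=2.5,fy=2.5,interpolation=cv2.INTER_CUBIC)
cv2.imwrite("pics/z1.png",a)
o=np.zeros((600,800,3),np.uint8); o[:360,:420]=b[:360,:420]
o[200:600,420:]=c[:400,:380]
cv2.imwrite("pics/z2.png",o)
```

```text
(no output)
```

View pics/z1.png

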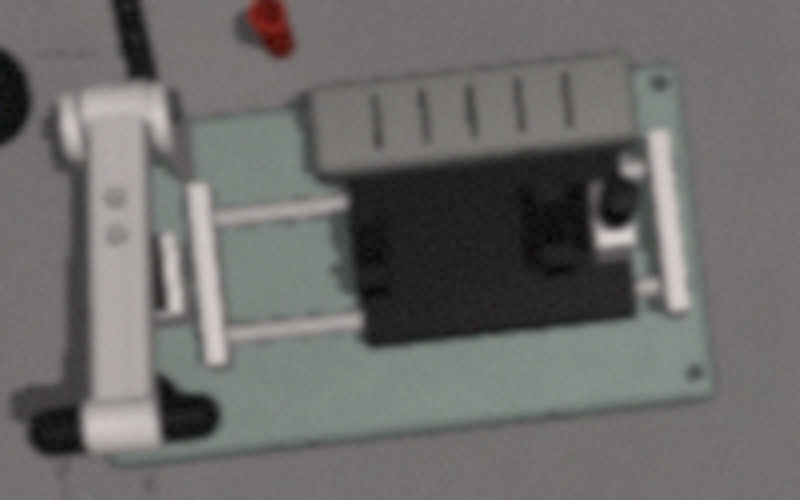

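View pics/z2.png

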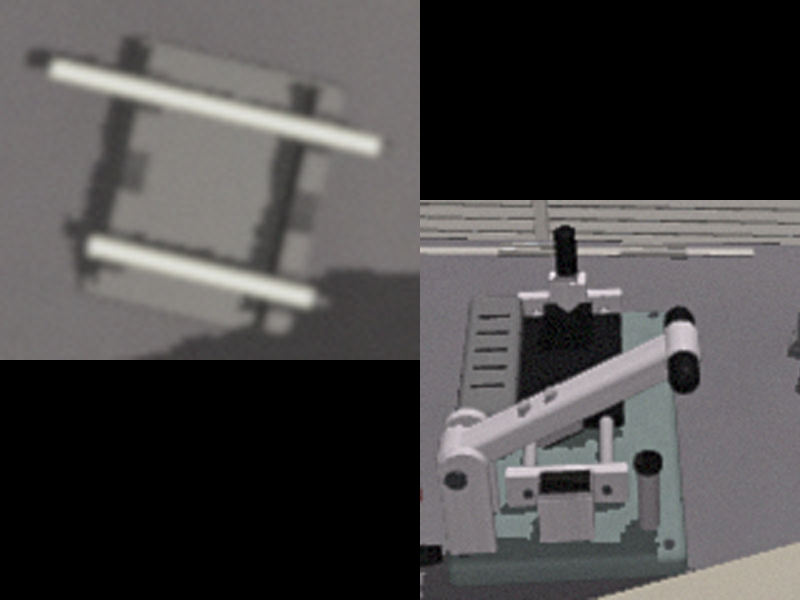

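```bash
cat > h.py <<'E'
import numpy as np,cv2
from cell import robot,cams
from scipy.spatial.transform import Rotation as R
def pose():
    o=robot.observe(); return R.from_euler('xyz',o['tool_rot']).as_matrix(),np.array(o['tool_pos'])
def wcam(Rt,p):
    c=cams.calibration('wrist'); T=np.eye(4);T[:3,:3]=Rt;T[:3,3]=p
    c['extrinsics']=np.linalg.inv(T@np.array(c['T_tool_cam'])); return c
def ray(c,u,v,z):
    E=np.array(c['extrinsics']); d=np.array([(u-c['cx'])/c['fx'],-(v-c['cy'])/c['fy'],-1.])
    o=-E[:3,:3].T@E[:3,3]; d=E[:3,:3].T@d
    return o+d*(z-o[2])/d[2]
def proj(c,P):
    E=np.array(c['extrinsics']);q=E[:3,:3]@np.array(P)+E[:3,3]
    return c['cx']+c['fx']*q[0]/-q[2],c['cy']-c['fy']*q[1]/-q[2]
def to(P,yaw):
    """shift (tool axes) and yaw turn about tool y (deg) to reach TCP P, world yaw of tool x"""
    Rt,p=pose(); cur=np.arctan2(Rt[1,0],Rt[0,0])
    return (Rt.T@(np.array(P)-p)*1000).round(1), 'turn y',-np.degrees((yaw-cur+np.pi)%(2*np.pi)-np.pi).round(2),'alt 180'
E
python3 - <<'E'
from h import *
c=cams.calibration('top')
g=lambda x,y,z:ray(c,x,y,z)
np.set_printoptions(precision=4,suppress=True)
f=lambda a:(325+a[0]/4,255+a[1]/4)
A=g(*f((50,68)),.03);B=g(*f((382,148)),.03);print("straw",A,B,np.linalg.norm(A-B),np.degrees(np.arctan2(*(A-B)[[1,0]])))
s=lambda a:(190+a[0]/4,110+a[1]/4)
for n,a,z in [("basefrontL",(115,462),.024),("basefrontR",(712,397),.024),("basebackR",(678,65),.024),("knobtop",(622,183),.110),("barL",(35,430),.145),("barR",(215,415),.145),("plateside",(612,215),.075)]:
    print(n,g(*s(a),z))
E
```

```text
straw [ 0.4693 -0.2206  0.03  ] [ 0.4365 -0.3425  0.03  ] 0.12626243129719292 74.93853942235278
basefrontL [ 0.5439 -0.0442  0.024 ]
basefrontR [ 0.5622 -0.2693  0.024 ]
basebackR [ 0.6889 -0.2604  0.024 ]
knobtop [ 0.6277 -0.2341  0.11  ]
barL [ 0.5448 -0.0382  0.145 ]
barR [ 0.5481 -0.0973  0.145 ]
plateside [ 0.6231 -0.2317  0.075 ]
```

Run:
```python
from h import *
print(to((.452,-.284,.15),np.radians(-105)))
```

```text
(array([-286.6,   64.1,  -74.3]), 'turn y', np.float64(-49.63), 'alt 180')
```

Emit:
apply_moves:
  plan:
    - [-0.287,0.064,-0.074,0,-49.6,0,0.1]
    - [-0.287,0.064,-0.074,0,-49.6,0,0.1]
    - [-0.287,0.064,-0.074,0,-49.6,0,0.1]
    - [-0.287,0.064,-0.074,0,-49.6,0,0.1]
    - [-0.287,0.064,-0.074,0,-49.6,0,0.1]
  squeeze: 10

```text
time: 0.72
tool_pos: [0.4539, -0.2827, 0.1497]
tool_rot: [-1.571, 0.0, -1.828]
contact_force: [-0.1, -1.1, 0.2]
opening: 0.0461
```

Run:
```python
from h import *
o=robot.observe();print(o['time'],o['tool_pos'],o['tool_rot'],o['qvel'],o['opening'],o['qpos'])
Rt,p=pose();im=cams.read_camera('wrist');cv2.imwrite('pics/w1.png',im);np.savez('w1.npz',R=Rt,p=p)
```

```text
0.725 [ 0.4538554  -0.28266057  0.14974528] [-1.57142112e+00  3.05392986e-04 -1.82781940e+00] [ 0.77973497  0.28871322 -0.19297462 -0.00371626 -0.10563647 -0.11732518] 0.0460769776184431 [-7.00399920e-01  4.20357242e-01  1.59430019e+00  8.67207960e-06
  1.12763061e+00 -4.43380665e-01]
```

View pics/w1.png

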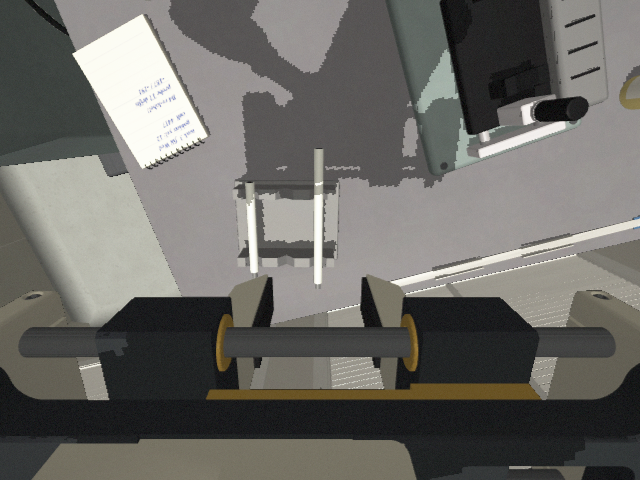

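Run:
```python
from h import *
for i in range(3): cams.read_camera('wrist')
Rt,p=pose();im=cams.read_camera('wrist');cv2.imwrite('pics/w2.png',im);np.savez('w2.npz',R=Rt,p=p)
print(p,robot.observe()['qvel'][0])
a=cv2.resize(im[140:300,225:345],None,fx=5,fy=5,interpolation=cv2.INTER_CUBIC)[:800,:600]
cv2.imwrite('pics/w2z.png',cv2.rotate(a,cv2.ROTATE_90_CLOCKWISE))
```

```text
[ 0.45267524 -0.28383289  0.14999554] -0.03098333631446279
```

View pics/w2z.png

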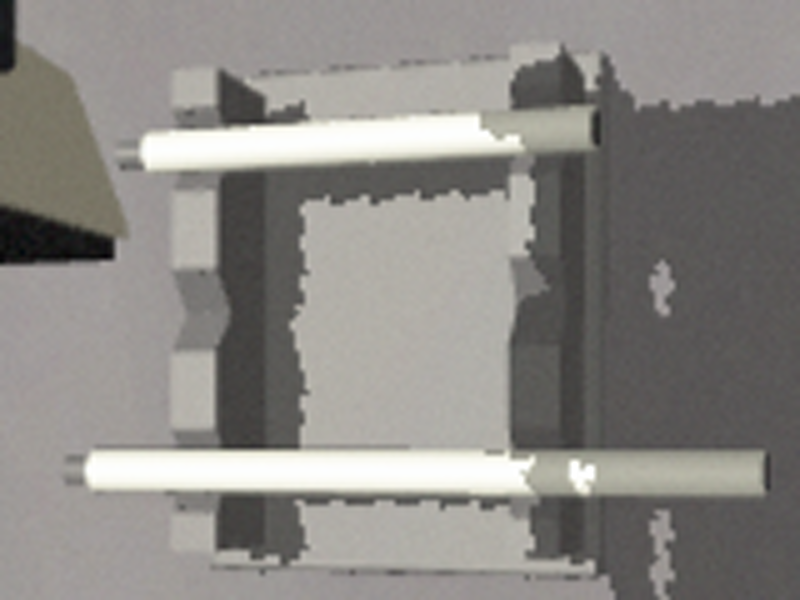

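Run:
```python
from h import *
d=np.load('w2.npz');c=wcam(d['R'],d['p'])
P=ray(c,318.8,287,.03);O=ray(c,319.4,146.4,.03)
print(P,O,np.linalg.norm(P-O),np.degrees(np.arctan2(*(P-O)[[1,0]])))
w=[ray(c,225+470/5,140+(800-X)/5,.03) for X in(218,510)];print(w)
u=(P-O)/np.linalg.norm(P-O); m=(P+O)/2; G=m+u*.005
print('mid',m,'grasp',G)
G[2]=.030-.008+.002   # straw 2 mm tipward of grasp point
yaw=np.arctan2(u[1],u[0]);print(to(G,yaw))
```

```text
[ 0.43764618 -0.34611512  0.03      ] [ 0.47173369 -0.21952194  0.03      ] 0.13110221178176706 -105.07048195453504
[array([ 0.44593005, -0.31560019,  0.03      ]), array([ 0.46010549, -0.26209542,  0.03      ])]
mid [ 0.45468994 -0.28281853  0.03      ] grasp [ 0.4533899  -0.28764656  0.03      ]
(array([  2.5, 126.4,   2. ]), 'turn y', np.float64(0.02), 'alt 180')
```

Emit:
apply_moves:
  plan:
    - [0.0025,0.05,0.002,0,0,0,0.1]
    - [0.0025,0.1,0.002,0,0,0,0.1]
    - [0.0025,0.126,0.002,0,0,0,0.1]
    - [0.0025,0.126,0.002,0,0,0,0.1]
    - [0.0025,0.126,0.002,0,0,0,0.5]

```text
time: 1.6
tool_pos: [0.454, -0.2889, 0.0259]
tool_rot: [-1.569, -0.001, -1.835]
contact_force: [0.3, -1.6, 1.0]
opening: 0.0354
```

Emit:
apply_moves:
  plan:
    - [0,0,0,0,0,0,1]
    - [0,0,0,0,0,0,1]
    - [0,0,0,0,0,0,1]
    - [0,0,0,0,0,0,1]
    - [0,0,0,0,0,0,1]
  squeeze: 10

```text
time: 2.22
tool_pos: [0.4539, -0.2875, 0.0246]
tool_rot: [-1.571, -0.0, -1.833]
contact_force: [0.5, 0.2, -0.8]
opening: 0.0004
```

Run:
```python
from h import *
o=robot.observe();print(o['tool_pos'],o['opening'])
w=cams.read_camera('wrist');s=cams.read_camera('side');t=cams.read_camera('top')
a=cv2.resize(w[120:400,200:440],(514,600))
b=cv2.resize(s[200:290,330:440],(286,234),interpolation=cv2.INTER_CUBIC)
d=cv2.resize(t[250:340,320:430],(286,234),interpolation=cv2.INTER_CUBIC)
z=np.zeros((600,800,3),np.uint8);z[:,:514]=a;z[:234,514:]=b;z[250:484,514:]=d
cv2.imwrite('pics/c1.png',z)
```

```text
[ 0.45390837 -0.28745155  0.02455638] 0.00040355516789942163
```

View pics/c1.png

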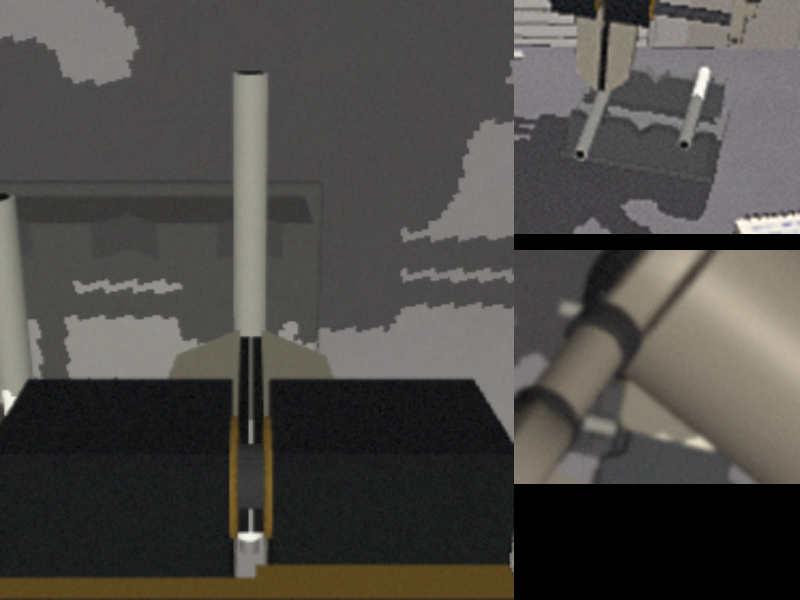

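Run:
```python
from h import *
Rt,p=pose();c=wcam(Rt,p)
print('open end pred',proj(c,[.4717,-.2195,.03]),'seen',(316.7,153.6))
s=cams.calibration('side')
f=lambda q:((q[0]-330)*2.6+514,(q[1]-200)*2.6)
for n,P in [('tip',p-[0,0,.011]),('tcp',p),('strawaxis',[p[0],p[1],.03]),('open',[.4717,-.2195,.03]),('plug',[.4376,-.3461,.03])]: print(n,f(proj(s,P)))
print(Rt,p)
```

```text
open end pred (np.float64(316.5541114658566), np.float64(153.46258180728444)) seen (316.7, 153.6)
tip (np.float64(602.4487790198152), np.float64(111.87258121091956))
tcp (np.float64(603.3627811904125), np.float64(98.35765651892558))
strawaxis (np.float64(603.8271909720422), np.float64(91.49064522851488))
open (np.float64(580.9977415008666), np.float64(153.66200724929308))
plug (np.float64(622.8356986347262), np.float64(43.31278699931004))
[[-2.59234398e-01 -5.96945154e-05  9.65814435e-01]
 [-9.65814437e-01 -7.71960673e-06 -2.59234399e-01]
 [ 2.29305794e-05 -9.99999998e-01 -5.56526372e-05]] [ 0.45388516 -0.28744546  0.02446482]
```

Run:
```python
from h import *
s=cams.read_camera('side')
b=cv2.resize(s[200:265,335:415],(738,600),interpolation=cv2.INTER_CUBIC)
cv2.imwrite('pics/c2.png',b)
```

```text
(no output)
```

View pics/c2.png

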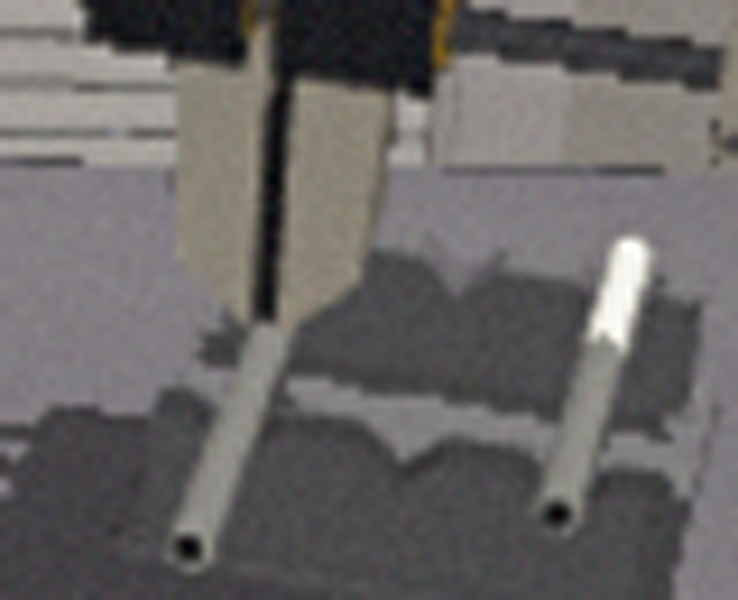

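The pads shut on nothing: the side view shows the tips ending just at the straw's top, about 18 mm higher than the stated tip offset implies. I'll reopen, go lower, and regrip.

Emit:
apply_moves:
  plan:
    - [0,0,0,0,0,0,0.4]
    - [0,0,0,0,0,0,0.4]
    - [0,0,0,0,0,0,0.4]
    - [0,0.008,0,0,0,0,0.4]
    - [0,0.016,0,0,0,0,0.4]

```text
time: 3.05
tool_pos: [0.4538, -0.2874, 0.0079]
tool_rot: [-1.571, 0.0, -1.833]
contact_force: [-0.0, -0.8, 0.4]
opening: 0.0277
```

Emit:
apply_moves:
  plan:
    - [0,0,0,0,0,0,0.4]
    - [0,0,0,0,0,0,1]
    - [0,0,0,0,0,0,1]
    - [0,0,0,0,0,0,1]
    - [0,0,0,0,0,0,1]

```text
time: 3.68
tool_pos: [0.4537, -0.2875, 0.0087]
tool_rot: [-1.571, -0.0, -1.833]
contact_force: [-2.3, 0.4, 0.3]
opening: 0.0074
```

Run:
```python
from h import *
print(to((.55,-.22,.16),np.radians(-85.4)))
```

```text
(array([ -90.1, -151.3,   75.4]), 'turn y', np.float64(-19.63), 'alt 180')
```

Emit:
apply_moves:
  plan:
    - [0,-0.04,0,0,0,0,1]
    - [0,-0.09,0,0,0,0,1]
    - [-0.03,-0.13,0.03,0,-6,0,1]
    - [-0.065,-0.151,0.055,0,-13,0,1]
    - [-0.09,-0.151,0.075,0,-19.6,0,1]

```text
time: 4.3
tool_pos: [0.5519, -0.2194, 0.162]
tool_rot: [-1.566, -0.003, -1.487]
contact_force: [0.1, -0.0, -0.7]
opening: 0.0073
```

Run:
```python
from h import *
for i in range(5): cams.read_camera('top')
o=robot.observe();print(o['time'],o['opening'],o['tool_pos'],abs(o['qvel']).max())
Rt,p=pose();w=cams.read_camera('wrist');s=cams.read_camera('side');t=cams.read_camera('top')
np.savez('w3.npz',R=Rt,p=p)
for n,i in zip('wst',(w,s,t)): cv2.imwrite(f'pics/{n}3.png',i)
sc=cams.calibration('side');print('side tcp',proj(sc,p),proj(sc,p+[0,0,.02]))
z=np.zeros((600,800,3),np.uint8)
z[:600,:480]=cv2.resize(w[100:340,300:492],(480,600),interpolation=cv2.INTER_CUBIC)
z[:300,480:]=cv2.resize(s[120:240,240:368],(320,300),interpolation=cv2.INTER_CUBIC)
cv2.imwrite('pics/c3.png',z)
```

```text
4.55 0.007131383737495144 [ 0.54898991 -0.22013827  0.15906155] 0.01687033923752715
side tcp (np.float64(307.75977672589437), np.float64(188.89538454754455)) (np.float64(307.7335278945213), np.float64(177.0592229870719))
```

View pics/c3.png

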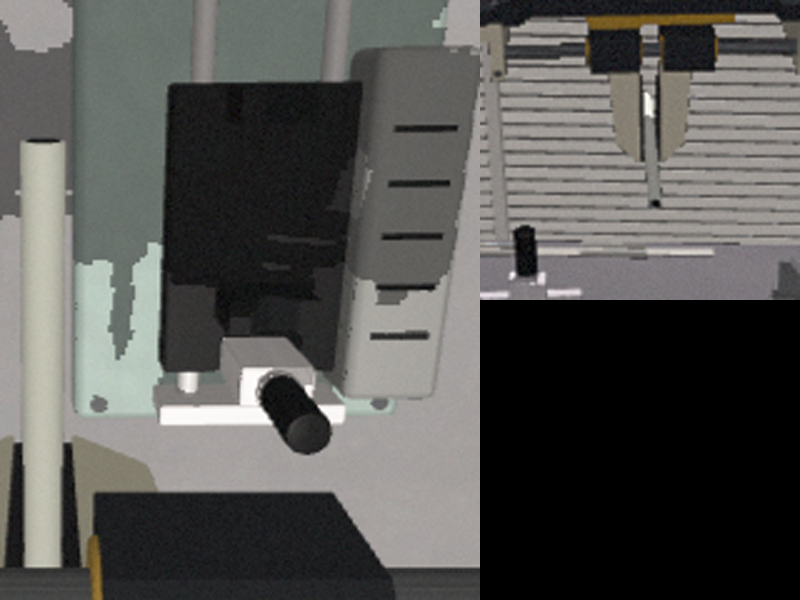

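Run:
```python
from h import *
np.set_printoptions(precision=4,suppress=True)
d=np.load('w3.npz');c=wcam(d['R'],d['p']);p=d['p'];Rt=d['R']
g=lambda X,Y,z:ray(c,300+X/2.5,100+Y/2.5,z)
ang=lambda a,b:np.degrees(np.arctan2(*(b-a)[[1,0]]))
print('yaw tool',np.degrees(np.arctan2(Rt[1,0],Rt[0,0])))
print('faceL',g(240,369,.075),'faceR',g(313,373,.075),'knobtop',g(305,435,.11),'knobbase',g(276,389,.075))
print('black L edge',ang(g(170,85,.04),g(162,368,.04)),'base edge',ang(g(75,120,.024),g(75,410,.024)))
print('rail bar',ang(g(160,424,.06),g(345,422,.06)))
print('base corner',g(75,412,.024),'rail bar ends',g(160,412,.05),g(345,408,.05))
# straw in hand
u=Rt[:,0]; 
for dz in(.017,.0213,.025):
    O=ray(c,316.8,156.4,p[2]+dz);print('open end tool',Rt.T@(O-p))
sc=cams.calibration('side');O=p+Rt@np.array([-.070,-.0213,0]);print('side pred open',proj(sc,O),'seen',(310,201.2))
t=cams.calibration('top')
```

```text
yaw tool -85.49363361115638
faceL [ 0.6132 -0.2255  0.075 ] faceR [ 0.6371 -0.225   0.075 ] knobtop [ 0.625 -0.232  0.11 ] knobbase [ 0.626  -0.2315  0.075 ]
black L edge -84.50388112572955 base edge -84.8077576501081
rail bar 5.185799707459104
base corner [ 0.565  -0.2661  0.024 ] rail bar ends [ 0.5938 -0.2528  0.05  ] [ 0.6603 -0.246   0.05  ]
open end tool [-0.07   -0.017  -0.0007]
open end tool [-0.0703 -0.0213 -0.0007]
open end tool [-0.0706 -0.025  -0.0007]
side pred open (np.float64(310.27844186887984), np.float64(201.26751852969568)) seen (310, 201.2)
```

Run:
```python
from h import *
print(to((.6203,-.1622,.064),np.radians(-84.9)))
```

```text
(array([-52.8,  95.3,  75.8]), 'turn y', np.float64(-0.64), 'alt 180')
```

Emit:
apply_moves:
  plan:
    - [-0.026,0.015,0.038,0,-0.6,0,1]
    - [-0.053,0.04,0.076,0,-0.6,0,1]
    - [-0.053,0.07,0.076,0,-0.6,0,1]
    - [-0.053,0.095,0.076,0,-0.6,0,1]
    - [-0.053,0.095,0.076,0,-0.6,0,1]

```text
time: 5.32
tool_pos: [0.6194, -0.1612, 0.0624]
tool_rot: [-1.575, 0.002, -1.482]
contact_force: [-0.2, -0.1, -0.1]
opening: 0.0071
```

Run:
```python
from h import *
for i in range(4): cams.read_camera('top')
o=robot.observe();print(o['time'],o['opening'],o['tool_pos'],abs(o['qvel']).max(),o['contact_force'])
Rt,p=pose();w=cams.read_camera('wrist');s=cams.read_camera('side');t=cams.read_camera('top')
np.savez('w4.npz',R=Rt,p=p)
for n,i in zip('wst',(w,s,t)): cv2.imwrite(f'pics/{n}4.png',i)
print(to((.6203,-.1622,.0427),np.radians(-84.9)))
sc=cams.calibration('side')
z=np.zeros((600,800,3),np.uint8)
z[:540,:440]=cv2.resize(s[190:325,210:320],(440,540),interpolation=cv2.INTER_CUBIC)
z[:300,440:]=cv2.resize(w[60:310,200:500],(360,300),interpolation=cv2.INTER_CUBIC)
z[300:600,440:]=cv2.resize(t[130:205,280:370],(360,300),interpolation=cv2.INTER_CUBIC)
cv2.imwrite('pics/c4.png',z)
u=np.array([-.0889,.996,0]);P=np.array([.6252,-.2247,.085])+.003*u
for q in(P,P+.13*u):
  print('side',proj(sc,q),[(proj(sc,q)[0]-210)*4,(proj(sc,q)[1]-190)*4])
```

```text
5.525 0.007746975526254491 [ 0.6218429  -0.16191938  0.06613144] 0.004196845546824531 [ 3.38607178e-01  8.71265257e-03 -3.03692403e-05]
(array([ 0.5, 23.1, -1.5]), 'turn y', np.float64(0.05), 'alt 180')
side (np.float64(259.2570915325351), np.float64(228.76245968813885)) [np.float64(197.0283661301405), np.float64(155.0498387525554)]
side (np.float64(258.34785456441114), np.float64(281.9094578756092)) [np.float64(193.39141825764455), np.float64(367.6378315024367)]
```

View pics/c4.png

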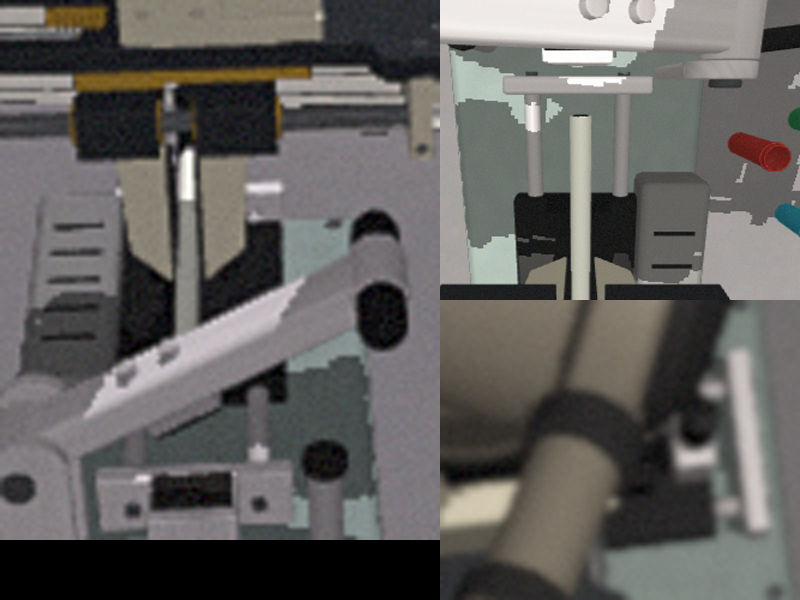

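Emit:
apply_moves:
  plan:
    - [0,0,-0.0012,0,0,0,1]
    - [0,0.008,-0.0012,0,0,0,1]
    - [0,0.014,-0.0012,0,0,0,1]
    - [0,0.019,-0.0012,0,0,0,1]
    - [0,0.021,-0.0012,0,0,0,1]

```text
time: 6.3
tool_pos: [0.6201, -0.1611, 0.0431]
tool_rot: [-1.571, 0.0, -1.481]
contact_force: [0.5, 0.2, 1.7]
opening: 0.0074
```

Emit:
apply_moves:
  plan:
    - [0,0,0,0,0,0,1]
    - [0,0,0,0,0,0,1]
    - [0,0.001,0,0,0,0,1]
    - [0,0.001,0,0,0,0,1]
    - [0,0.001,0,0,0,0,1]

```text
time: 6.92
tool_pos: [0.6204, -0.1613, 0.0428]
tool_rot: [-1.57, -0.0, -1.481]
contact_force: [-0.1, 0.1, 2.8]
opening: 0.0073
```

Emit:
apply_moves:
  plan:
    - [0.0005,0,0,0,0,0,1]
    - [0.001,0,0,0,0,0,1]
    - [0.0015,0,0,0,0,0,1]
    - [0.002,0,0,0,0,0,1]
    - [0.002,0,0,0,0,0,1]

```text
time: 7.55
tool_pos: [0.6205, -0.1633, 0.0428]
tool_rot: [-1.57, -0.0, -1.481]
contact_force: [3.1, 1.5, 3.0]
opening: 0.0072
```

Emit:
apply_moves:
  plan:
    - [0,0,0,0,0,0,1]
    - [0,-0.0005,0,0,0,0,0.7]
    - [0,-0.0005,0,0,0,0,0.55]
    - [0,-0.0005,0,0,0,0,0.55]
    - [0,-0.0005,0,0,0,0,0.55]

```text
time: 8.18
tool_pos: [0.6198, -0.1633, 0.0427]
tool_rot: [-1.572, 0.0, -1.481]
contact_force: [0.0, 0.5, -0.8]
opening: 0.0205
```

Emit:
apply_moves:
  plan:
    - [0,-0.02,0,0,0,0,0.55]
    - [0,-0.06,0,0,0,0,0.55]
    - [0,-0.11,0,0,0,0,0.2]
    - [0.035,-0.13,0,0,0,0,0.2]
    - [0.065,-0.13,0,0,0,0,0.2]

```text
time: 8.8
tool_pos: [0.6271, -0.2291, 0.1759]
tool_rot: [-1.567, -0.003, -1.48]
contact_force: [0.6, -0.5, -0.1]
opening: 0.0366
```

Run:
```python
from h import *
for i in range(4): cams.read_camera('top')
Rt,p=pose();w=cams.read_camera('wrist');s=cams.read_camera('side')
o=robot.observe();print(o['time'],o['opening'],o['tool_pos'],o['contact_force'])
np.savez('w5.npz',R=Rt,p=p)
for n,i in zip('ws',(w,s)): cv2.imwrite(f'pics/{n}5.png',i)
cv2.imwrite('pics/c5.png',cv2.resize(w[90:330,250:400],(500,800)[:2] if 0 else (375,600),interpolation=cv2.INTER_CUBIC))
```

```text
9.1 0.036646045874392984 [ 0.62574966 -0.22696754  0.17257608] [ 0.07088445  0.56992095 -0.17788998]
```

View pics/c5.png

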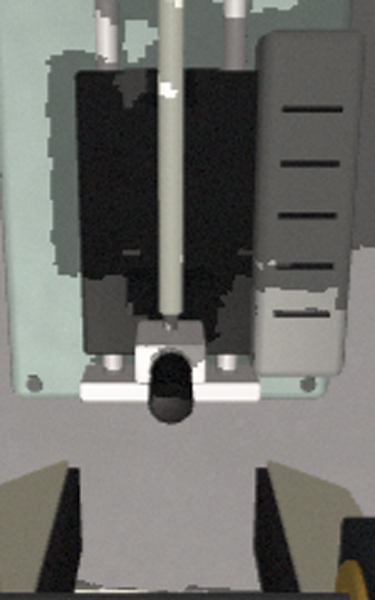

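Run:
```python
from h import *
np.set_printoptions(precision=4,suppress=True)
d=np.load('w5.npz');c=wcam(d['R'],d['p'])
g=lambda X,Y,z:ray(c,250+X/2.5,90+Y/2.5,z)
print('tip',g(170,328,.064),'white end top',g(171,316,.066),'face edge',g(170,346,.075),'back edge',g(170,380,.075),'knobtop',g(171,402,.110))
w=cv2.imread('pics/w5.png');print(w[205:240,318].mean(1).astype(int))
w=cv2.imread('pics/w5.png');print(w[205:240,308].mean(1).astype(int))
```

```text
tip [ 0.6255 -0.2229  0.064 ] white end top [ 0.6254 -0.218   0.066 ] face edge [ 0.6258 -0.2261  0.075 ] back edge [ 0.6269 -0.2381  0.075 ] knobtop [ 0.6266 -0.233   0.11  ]
[175 174 174 177 175 172 174 174 175 175 154  93  89  85  88 106 106 110
 112 113 116 116 112 146 113 101  25  22  10  19  17  19  18  17  23]
[ 28  16  15  19  23  20  22  25  17  16  24  49  64 103 116 116 116 116
 115 117 117 115 119 160 246 252 252 252 252 252 251 251 252 251 251]
```

Run:
```python
from h import *
print(to((.6263,-.2325,.080),np.radians(-84.9)))
```

```text
(array([ 5.6, 92.6,  0.1]), 'turn y', np.float64(0.1), 'alt 180')
```

Emit:
apply_moves:
  plan:
    - [0.0055,0.03,0,0,0,0,0.2]
    - [0.0055,0.06,0,0,0,0,0.2]
    - [0.0055,0.08,0,0,0,0,0.2]
    - [0.0055,0.0925,0,0,0,0,0.2]
    - [0.0055,0.0925,0,0,0,0,0.2]

```text
time: 9.72
tool_pos: [0.6262, -0.2326, 0.0798]
tool_rot: [-1.572, 0.001, -1.48]
contact_force: [0.6, 0.5, 0.1]
opening: 0.0366
```

Emit:
apply_moves:
  plan:
    - [0,0,0,0,0,0,0.5]
    - [0,0,0,0,0,0,0.6]
    - [0,0,0,0,0,0,0.9]
    - [0,0,0,0,0,0,1]
    - [0,0,0,0,0,0,1]
  squeeze: 20

```text
time: 10.35
tool_pos: [0.627, -0.2336, 0.0812]
tool_rot: [-1.569, -0.001, -1.481]
contact_force: [1.1, 0.3, 4.6]
opening: 0.0131
```

Emit:
apply_moves:
  plan:
    - [-0.006,0,0,0,0,0,1]
    - [-0.014,0,0,0,0,0,1]
    - [-0.023,0,0,0,0,0,1]
    - [-0.032,0,0,0,0,0,1]
    - [-0.04,0,0,0,0,0,1]

```text
time: 10.98
tool_pos: [0.6234, -0.1932, 0.0812]
tool_rot: [-1.569, -0.001, -1.48]
contact_force: [1.5, -1.4, 5.0]
opening: 0.013
```

Emit:
apply_moves:
  plan:
    - [-0.002,0,0,0,0,0,1]
    - [-0.004,0,0,0,0,0,1]
    - [-0.005,0,0,0,0,0,1]
    - [-0.006,0,0,0,0,0,1]
    - [-0.006,0,0,0,0,0,1]

```text
time: 11.6
tool_pos: [0.6229, -0.1873, 0.0812]
tool_rot: [-1.569, -0.001, -1.48]
contact_force: [2.0, -1.2, 5.3]
opening: 0.0132
```

Emit:
apply_moves:
  plan:
    - [-0.001,0,0,0,0,0,1]
    - [-0.002,0,0,0,0,0,1]
    - [-0.003,0,0,0,0,0,1]
    - [-0.004,0,0,0,0,0,1]
    - [-0.004,0,0,0,0,0,1]

```text
time: 12.22
tool_pos: [0.6225, -0.1833, 0.0812]
tool_rot: [-1.569, -0.001, -1.48]
contact_force: [1.5, -1.3, 5.8]
opening: 0.0134
```

Emit:
apply_moves:
  plan:
    - [-0.001,0,0,0,0,0,1]
    - [-0.002,0,0,0,0,0,1]
    - [-0.003,0,0,0,0,0,1]
    - [-0.004,0,0,0,0,0,1]
    - [-0.004,0,0,0,0,0,1]

```text
time: 12.85
tool_pos: [0.6224, -0.1813, 0.0812]
tool_rot: [-1.569, -0.004, -1.481]
contact_force: [1.7, -7.7, 3.8]
opening: 0.0132
```

Emit:
apply_moves:
  plan:
    - [-0.001,0,0,0,0,0,1]
    - [-0.002,0,0,0,0,0,1]
    - [-0.002,0,0,0,0,0,1]
    - [-0.002,0,0,0,0,0,1]
    - [-0.002,0,0,0,0,0,1]

```text
time: 13.48
tool_pos: [0.6224, -0.1812, 0.0813]
tool_rot: [-1.568, -0.006, -1.481]
contact_force: [2.5, -13.1, 1.8]
opening: 0.013
```

Emit:
apply_moves:
  plan:
    - [0.002,0,0,0,0,0,1]
    - [0.004,0,0,0,0,0,0.8]
    - [0.004,0,0,0,0,0,0.4]
    - [0.004,0,0,0,0,0,0.4]
    - [0.004,-0.02,0,0,0,0,0.4]

```text
time: 14.1
tool_pos: [0.62, -0.1805, 0.0982]
tool_rot: [-1.576, 0.003, -1.48]
contact_force: [0.7, 0.0, 0.0]
opening: 0.027
```

Emit:
apply_moves:
  plan:
    - [0,-0.04,0,0,0,0,0.4]
    - [0,-0.09,0,0,0,0,0.4]
    - [0,-0.11,0,0,-10,0,0.8]
    - [0,-0.11,0,0,-20,0,1]
    - [0,-0.11,0,0,-30,0,1]

```text
time: 14.72
tool_pos: [0.6213, -0.1811, 0.2101]
tool_rot: [-1.572, 0.001, -0.951]
contact_force: [0.5, -0.3, -0.3]
opening: 0.0031
```

Run:
```python
from h import *
for i in range(4): cams.read_camera('top')
o=robot.observe();print(o['time'],o['opening'],o['tool_pos'],o['tool_rot'],o['contact_force'])
print(to((.546,-.066,.185),np.radians(5.1)))
```

```text
14.925 0.0008651127555095036 [ 0.62148942 -0.18128904  0.20988468] [-1.57157481e+00  1.22421501e-03 -9.60510182e-01] [-1.23570614 -0.10621684 -1.23818837]
(array([-137.7,   25.1,    4.2]), 'turn y', np.float64(-60.13), 'alt 180')
```

Emit:
apply_moves:
  plan:
    - [-0.03,0,0,0,-10,0,1]
    - [-0.06,0,0.001,0,-20,0,1]
    - [-0.09,0,0.002,0,-30,0,1]
    - [-0.12,0.01,0.003,0,-40,0,1]
    - [-0.138,0.02,0.004,0,-50,0,1]

```text
time: 15.55
tool_pos: [0.5447, -0.0652, 0.1903]
tool_rot: [-1.571, 0.0, -0.081]
contact_force: [0.3, -0.1, 0.2]
opening: 0.0006
```

Emit:
apply_moves:
  plan:
    - [0,0.005,0,0,-10,0,1]
    - [0,0.005,0,0,-10,0,1]
    - [0,0.005,0,0,-10,0,1]
    - [0,0.005,0,0,-10,0,1]
    - [0,0.005,0,0,-10,0,1]

```text
time: 16.18
tool_pos: [0.5457, -0.0667, 0.1856]
tool_rot: [-1.571, -0.0, 0.089]
contact_force: [-0.2, 0.3, 0.3]
opening: 0.0006
```

Run:
```python
from h import *
Rt,p=pose();w=cams.read_camera('wrist');s=cams.read_camera('side');t=cams.read_camera('top')
o=robot.observe();print(o['time'],o['tool_pos'],o['tool_rot'],o['contact_force'])
np.savez('w6.npz',R=Rt,p=p)
for n,i in zip('wst',(w,s,t)): cv2.imwrite(f'pics/{n}6.png',i)
z=np.zeros((600,800,3),np.uint8)
z[:480,:480]=cv2.resize(w[80:400,160:480],(480,480),interpolation=cv2.INTER_CUBIC)
z[:480,480:]=cv2.resize(s[170:330,210:316],(320,480),interpolation=cv2.INTER_CUBIC)
cv2.imwrite('pics/c6.png',z)
```

```text
16.325 [ 0.54563414 -0.06661835  0.18555868] [-1.57091867e+00 -1.05242451e-04  8.95467735e-02] [-0.12407884 -0.40213017  1.27369027]
```

View pics/c6.png

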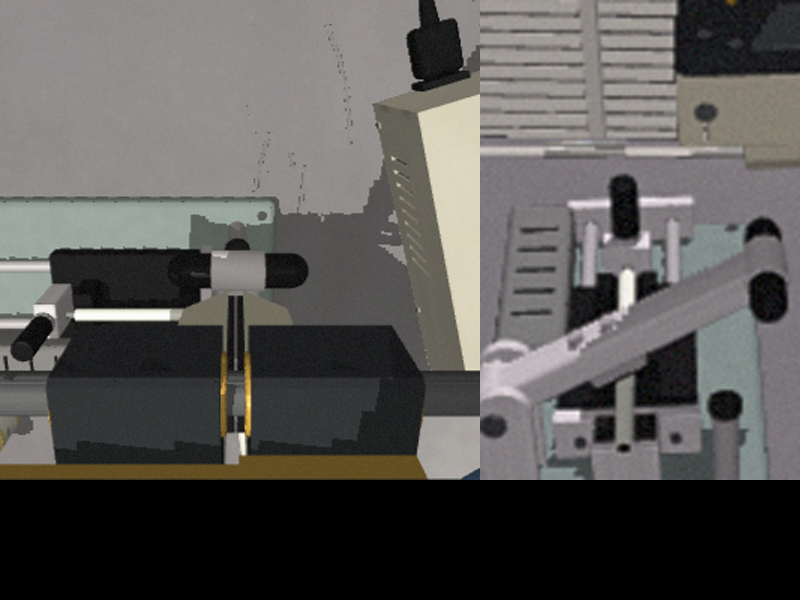

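Run:
```python
from h import *
d=np.load('w6.npz');c=wcam(d['R'],d['p']);t=cams.calibration('top')
print('bar',ray(c,320,260.7,.145), 'sleeve ends',ray(c,160+212/1.5,260.7,.145),ray(c,160+268/1.5,260.7,.145))
for z in(.06,.09,.12,.15):print(z,ray(c,410,148.7,z),ray(t,178,270,z))
```

```text
bar [ 0.54804301 -0.06519809  0.145     ] sleeve ends [ 0.54916665 -0.0778739   0.145     ] [ 0.54691938 -0.05252238  0.145     ]
0.06 [0.47235657 0.00650032 0.06      ] [0.47814113 0.00978549 0.06      ]
0.09 [ 0.47131765 -0.00177574  0.09      ] [0.47771761 0.00277112 0.09      ]
0.12 [ 0.47027874 -0.01005179  0.12      ] [ 0.47729409 -0.00424325  0.12      ]
0.15 [ 0.46923983 -0.01832785  0.15      ] [ 0.47687057 -0.01125761  0.15      ]
```

Run:
```python
from h import *
t=cams.calibration('top');s=cams.calibration('side')
for z in(.06,.08,.10,.12,.14):print(z,ray(s,367,338,z).round(3),ray(t,178,270,z).round(3),ray(t,122,146,z).round(3),ray(s,230,375,z).round(3))
```

```text
0.06 [ 0.467 -0.013  0.06 ] [0.478 0.01  0.06 ] [0.661 0.089 0.06 ] [0.634 0.051 0.06 ]
0.08 [0.469 0.007 0.08 ] [0.478 0.005 0.08 ] [0.657 0.083 0.08 ] [0.63  0.069 0.08 ]
0.1 [0.472 0.027 0.1  ] [0.478 0.    0.1  ] [0.652 0.076 0.1  ] [0.626 0.086 0.1  ]
0.12 [0.474 0.047 0.12 ] [ 0.477 -0.004  0.12 ] [0.648 0.07  0.12 ] [0.622 0.104 0.12 ]
0.14 [0.476 0.067 0.14 ] [ 0.477 -0.009  0.14 ] [0.643 0.063 0.14 ] [0.618 0.121 0.14 ]
```

Emit:
apply_moves:
  plan:
    - [0.002,0.02,0.001,0,0,0,1]
    - [0.0024,0.03,0.001,0,0,0,1]
    - [0.0024,0.038,0.001,0,0,0,1]
    - [0,0.044,0.001,0,0,0,1]
    - [-0.0025,0.049,0.001,0,0,0,1]
  squeeze: 30

```text
time: 16.95
tool_pos: [0.5429, -0.0658, 0.1366]
tool_rot: [-1.571, -0.0, 0.09]
contact_force: [-1.6, -1.2, 2.1]
opening: 0.0004
```

Emit:
apply_moves:
  plan:
    - [-0.002,0.005,0,0,0,0,1]
    - [-0.004,0.01,0,0,0,0,1]
    - [-0.0056,0.016,0,0,0,0,1]
    - [-0.0074,0.023,0,0,0,0,1]
    - [-0.0093,0.03,0,0,0,0,1]

```text
time: 17.58
tool_pos: [0.5335, -0.0667, 0.106]
tool_rot: [-1.571, 0.0, 0.09]
contact_force: [-3.1, -0.6, 3.2]
opening: 0.0004
```

Emit:
apply_moves:
  plan:
    - [-0.0008,0.005,0,0,0,0,1]
    - [-0.0015,0.01,0,0,0,0,1]
    - [-0.002,0.015,0,0,0,0,1]
    - [-0.0022,0.02,0,0,0,0,1]
    - [-0.0022,0.022,0,0,0,0,1]

```text
time: 18.2
tool_pos: [0.5312, -0.0668, 0.0843]
tool_rot: [-1.571, 0.001, 0.09]
contact_force: [-5.2, -1.4, 6.6]
opening: 0.0005
```

Run:
```python
from h import *
Rt,p=pose();w=cams.read_camera('wrist');s=cams.read_camera('side');cv2.imwrite('pics/w7.png',w);cv2.imwrite('pics/s7.png',s)
c=wcam(Rt,p);print(robot.observe()['contact_force'],p)
for dx in(-.008,0,.008,.016):
  for dz in(-.025,.025): print(dx,dz,np.round(proj(c,p+Rt@np.array([dx,-.0013,dz])),1))
for u in(260,270,280,350,360,370): print(u,[int(x) for x in w[240:320:3,u].mean(1)])
print([int(x) for x in w[240:320:3,318].mean(1)])
```

```text
[-3.86218597 -0.70214139  6.45463423] [ 0.53122544 -0.06680754  0.08425773]
-0.008 -0.025 [273.1 272. ]
-0.008 0.025 [363.6 272. ]
0 -0.025 [273.7 285.1]
0 0.025 [363.  285.1]
0.008 -0.025 [274.2 297.9]
0.008 0.025 [362.4 297.9]
0.016 -0.025 [274.8 310.4]
0.016 0.025 [361.8 310.3]
260 [88, 88, 87, 89, 90, 89, 89, 72, 81, 95, 94, 100, 99, 97, 34, 18, 20, 34, 94, 38, 26, 34, 34, 31, 32, 32, 29]
270 [88, 89, 88, 90, 88, 90, 86, 75, 82, 94, 102, 26, 18, 19, 23, 18, 29, 20, 19, 34, 29, 32, 36, 31, 35, 29, 33]
280 [91, 90, 88, 89, 86, 92, 90, 75, 81, 99, 103, 19, 28, 31, 23, 21, 31, 79, 113, 40, 32, 30, 34, 32, 28, 30, 37]
350 [88, 87, 88, 86, 86, 89, 88, 88, 75, 75, 85, 25, 23, 15, 20, 95, 115, 113, 116, 42, 36, 34, 31, 28, 28, 33, 32]
360 [87, 89, 90, 87, 88, 86, 85, 89, 86, 87, 90, 20, 17, 20, 26, 24, 24, 24, 20, 29, 30, 33, 32, 35, 33, 30, 34]
370 [89, 90, 89, 88, 88, 89, 90, 87, 88, 86, 87, 88, 84, 25, 20, 18, 25, 22, 19, 35, 27, 29, 32, 31, 35, 34, 33]
[96, 91, 92, 92, 90, 94, 89, 76, 80, 97, 104, 126, 136, 38, 43, 40, 41, 45, 41, 43, 40, 40, 41, 40, 38, 38, 42]
```

Emit:
apply_moves:
  plan:
    - [0,0.001,0,0,0,0,1]
    - [0,0.002,0,0,0,0,1]
    - [0,0.003,0,0,0,0,1]
    - [0,0.003,0,0,0,0,1]
    - [0,0.003,0,0,0,0,1]

```text
time: 18.92
tool_pos: [0.531, -0.0668, 0.0816]
tool_rot: [-1.571, 0.001, 0.09]
contact_force: [-5.8, -1.4, 7.3]
opening: 0.0006
```

Emit:
apply_moves:
  plan:
    - [0,0.001,0,0,0,0,1]
    - [0,0.002,0,0,0,0,1]
    - [0,0.003,0,0,0,0,1]
    - [0,0.003,0,0,0,0,1]
    - [0,0.003,0,0,0,0,1]

```text
time: 19.55
tool_pos: [0.5307, -0.0668, 0.0786]
tool_rot: [-1.571, 0.002, 0.09]
contact_force: [-7.6, 0.1, 8.5]
opening: 0.0004
```

Emit:
apply_moves:
  plan:
    - [0,0.001,0,0,0,0,1]
    - [0,0.002,0,0,0,0,1]
    - [0,0.003,0,0,0,0,1]
    - [0,0.003,0,0,0,0,1]
    - [0,0.003,0,0,0,0,1]

```text
time: 20.18
tool_pos: [0.5306, -0.0669, 0.0766]
tool_rot: [-1.571, 0.001, 0.091]
contact_force: [-10.4, -0.3, 17.5]
opening: 0.0006
```

Emit:
apply_moves:
  plan:
    - [0,0.001,0,0,0,0,1]
    - [0,0.002,0,0,0,0,1]
    - [0,0.003,0,0,0,0,1]
    - [0,0.003,0,0,0,0,1]
    - [0,0.003,0,0,0,0,1]

```text
time: 20.8
tool_pos: [0.5307, -0.0669, 0.0754]
tool_rot: [-1.572, 0.0, 0.091]
contact_force: [-16.7, -0.1, 31.6]
opening: 0.0002
```

Emit:
apply_moves:
  plan:
    - [0,-0.001,0,0,0,0,1]
    - [0,-0.001,0,0,0,0,1]
    - [0,-0.001,0,0,0,0,1]
    - [0,-0.001,0,0,0,0,1]
    - [0,-0.001,0,0,0,0,1]

```text
time: 21.42
tool_pos: [0.5307, -0.0669, 0.0758]
tool_rot: [-1.571, 0.001, 0.091]
contact_force: [-13.2, 0.4, 26.3]
opening: 0.0002
```

Run:
```python
from h import *
s=cams.read_camera('side');cv2.imwrite('pics/s8.png',s);w=cams.read_camera('wrist');cv2.imwrite('pics/w8.png',w)
sc=cams.calibration('side');o=robot.observe();print(o['time'],o['contact_force'],o['tool_pos'])
u=np.array([-.089,.996,0]);B=np.array([.5316,-.0665,.08])
for k in(-.024,.024,.032):
    for dz in(-.008,0,.008): print(k,dz,np.round(proj(sc,B+k*u+[0,0,dz]),1))
e=proj(sc,B+.024*u)
U,V=map(int,e);print('col',U,[int(x) for x in s[V-30:V+24:2,U].mean(1)],'start',V-30)
print('row',V,[int(x) for x in s[V,U-24:U+24:2].mean(1)],'start',U-24)
m=(s.max(2)<50)[V-25:V+30,U-30:U+30].astype(np.uint8);n,l,st,ce=cv2.connectedComponentsWithStats(m)
for i in range(1,n):
    if st[i,4]>20: print(st[i]+[U-30,V-25,0,0,0],ce[i]+[U-30,V-25])
```

```text
21.525 [-13.56270393   0.06133405  26.61741965] [ 0.53071265 -0.06691493  0.07579403]
-0.024 -0.008 [316.2 290.9]
-0.024 0 [316.2 286.4]
-0.024 0.008 [316.3 281.9]
0.024 -0.008 [318.8 314.6]
0.024 0 [318.9 310.1]
0.024 0.008 [319.  305.5]
0.032 -0.008 [319.3 318.8]
0.032 0 [319.4 314.3]
0.032 0.008 [319.4 309.7]
col 318 [28, 133, 128, 129, 131, 131, 130, 133, 133, 129, 29, 16, 22, 14, 24, 30, 16, 5, 44, 76, 119, 125, 128, 123, 122, 126, 128] start 280
row 310 [95, 74, 76, 75, 70, 90, 125, 122, 130, 74, 14, 25, 30, 19, 13, 75, 128, 121, 124, 127, 124, 125, 120, 128] start 294
[312 300  12  17 158] [317.84177215 307.53797468]
```

```bash
python3 - <<'E'
from h import *
a=cv2.imread('pics/s6.png');b=cv2.imread('pics/s8.png')
t=a[228:252,245:270];r=cv2.matchTemplate(b[205:275,225:290],t,cv2.TM_CCOEFF_NORMED);_,m,_,l=cv2.minMaxLoc(r);print('knob shift',m,l[0]-20,l[1]-23)
E
python3 -c "
from cell import robot
o=robot.observe();print(o['time'],o['contact_force']);print(robot.hand_in())"
```

```text
knob shift 0.9961773753166199 0 0
21.525 [-13.56270393   0.06133405  26.61741965]
the job is handed in; nothing more can be done
None
```

I laid the long straw in the carriage's V supports, slid the carriage home and pressed the arm down. I handed the job in at 21.5 s, still holding the arm down. No verdict came back.

- **Straw:** the first grip closed on nothing, because the fingertips sat about 19 mm higher than the stated offset. I went lower and the second grip held. The close-up after release put the plug tip about 2–3 mm from the end plate, with the open end towards the jaw. I did not touch the short straw.
- **Carriage:** pushed by the knob until it stopped moving, with the resisting force at about 13 N. The view after that showed the open end under the raised jaw, and the knob had not moved in the last side picture.
- **Press arm:** the force rose slowly to about 8.5 N, then sharply (about 12 N/mm), so the arm is on its rubber rest. I am holding it at about 27 N down.
- **Checks that disagreed:**
  - The side view put the bar between 0 and 3 mm higher than the fully-down position I predicted, which is about the accuracy of that estimate.
  - There is also a sideways force of about 13 N on the tool, which I take to be friction from the bar turning under the fingertips.
- **Not checked:** I took no close view of the jaw on the straw after pressing, so that rests on the force and bar height.

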